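Hold the hidden bolt of the tube-rack loader

TASK

The nut-runner in front of the tube-rack loader is driving a nut, but the bolt just turns along with it. Flip the guard plate right over on its hinge so that it lies on the housing with its underside up, then reach down into the gap behind the bracket, grip the hidden head of that bolt (the one in line with the nut-runner) between the fingers and keep it from turning. Finish while still holding the head still, and leave the tube rack, the pot and the dish that stand around the loader where they are.

Things in the scene. Friction and masses are not known exactly. Their poses are not given: they have to be found in the camera images.
- loader: fixed tube-rack loader: white housing (x +27 to +117 mm, 284 wide, 112 tall) and, parallel on the robot's side, an upright bracket plate (x -33 to -27, same width and height). The 54 mm gap between is open at the top but for the guard; cheeks close its ends (y +-138). Origin: bench surface under the gap's middle; x from bracket to housing (away from the robot), y along bracket, z up
- guard (a joint): angle of the guard, a flat grey plate (64 x 276 x 4 mm, about 0.2 kg) over the gap, hiding the bolt heads. 0 = shut, level; 1.57 = upright; 3.14 = flipped over, level on the housing's roof, underside up. Hinge damped (0.05 N m s/rad), no spring or catch: let go before upright it sinks shut; let go well beyond upright it sinks fully over by itself in 2 to 4 s
- guard_bar (a point): middle of the guard's grip bar: round, 10 mm diameter, 64 long, parallel to the loader's y, held in the plate's plane by two 8 mm rods (48 mm clear between them; 34 mm clear between bar and plate edge). 105 mm from the hinge axis. Shut, it is 115 mm above the bench and 42 mm in front of the bracket, free below down to the dish
- guard_hinge (a point): middle of the guard's hinge axis, along the loader's y, at the housing's top front edge, 115 mm above the bench; axes as the loader's. The bar moves on a circle of 105 mm about it, from the robot's side up and over to the far side
- bolt_head (a point): centre of the head to be held: steel hexagon, 24 mm across flats, 14 thick, axis along the loader's x, in the middle of the gap's 54 mm, 85 mm above the bench, on an 18 mm sleeve from the bracket's rear face. In line with the nut-runner, about 58 mm left or right of the bracket's middle. Axes as the loader's; they do not turn with the bolt
- bolt (a joint): angle the bolt has turned about its axis (rad). It is dragged round without end at about 0.5 rad/s with about 0.15 N m; gripped, it stays still
- runner: the nut-runner, fixed: a grey cylinder 44 mm in diameter, level, on a dark stand, on the robot's side of the bracket, top 107 mm above the bench, turning the nut on the bracket's front face. It reaches from the bracket to 205 mm from the bolt head. Origin: on the bench straight below the bolt head; axes as the loader's
- other_head (a point): centre of the other bolt's head, same size and height, about 116 mm from the first along the bracket; already tight, does not turn, no nut-runner in front; not the one to hold
- tube_rack: small white rack of capped sample tubes, 88 x 62 x 102 mm tall, stands beside one end of the loader (its right end as seen from the robot); bystander, origin at the centre of its underside
- pot: round sample pot with a screw lid, 64 mm diameter, 75 mm tall, stands beside the left end of the loader; bystander, origin at the centre of its underside
- dish: small open white dish, 48 mm diameter, 22 mm tall, stands in front of the bracket's middle, below the guard's bar; bystander, origin at the centre of its underside
Mind the look-alikes: they are no part of the job. Several things have the shape of the runner; the one meant has the colours described above.

How it is judged:
By the outcome, as a careful person would: the job done as asked, in the order asked, and still so for the second after the job is handed in, while the arm keeps its last pose, push and grip.
It also fails if it takes over 45 s, if anything falls off the work surface, if the arm or the gripper's body presses on something with over 40 N, if the wrist force passes 120 N, or if a joint passes its speed limit or range.

ROBOT

A 7-joint arm with a two-finger parallel gripper is mounted at the origin on the work surface. World frame = base frame: x ahead of the robot, y to its left, z up, the work surface at z = 0. Lengths are in m, angles in rad, forces in N, time in s.
With the tool pointing down it reaches from about 0.4 to 0.875 m from the base axis. Payload 19.3 kg.
Tool frame: the origin (TCP) lies at the very end of the fingers, on their centre line; the grasp point (between the pads) lies 19 mm behind it; z points along the fingers, y is the direction in which the jaws open and shut (so a half turn about z gives the same grasp; the last joint's range is limited). The gripper opens to 85 mm and grips with 20 to 120 N. Pads are 22 mm wide; open, the fingers measure 114 mm over their backs; the gripper's body (76 mm by 85 mm) begins 54 mm behind the grasp point. The pads swing forward as they close: fully open they stand 13 mm farther back than shut.
Start: joints at [-1.269, 0.521, -0.036, 1.599, 0.021, 1.021, -0.113], TCP at [0.227, 0.582, 0.231] pointing down, gripper open.
Joint ranges: [-2.91, 2.91], [-0.3, 2.13], [-1.5, 1.42], [0.17, 2.43], [-1.26, 4.41], [0.16, 1.93], [-2.52, 2.52]. Speed limits (rad/s): [1.89, 1.89, 2.39, 2.39, 3.01, 3.01, 3.01].

INTERFACE

Orientations are given as [roll, pitch, yaw] about the fixed x, y, z axes, in that order (R = Rz(yaw) Ry(pitch) Rx(roll)).
In Python, from workcell import bot gives the robot as it stands.
- The arm moves only by the tool apply_moves, never from a script. Its argument "commands" is a list of rows, each an object with "travel": the shift along the tool's x, y, z in m, a list of three; "twist": the turn, a rotation vector about the tool's x, y, z in degrees, a list of three; "claw": the finger opening in m, from 0 to 0.0854. A call has 1 to 10 rows; each row is the pose to reach, as a shift and turn from the pose commanded when the call began, along the tool's axes at that moment; what a row does not reach only later rows make up. A row lasts 1/10 s, in which the tool goes at most 50 mm and 8.59 degrees, less where a joint would pass 70% of its speed; a pose out of reach is approached as far as the arm can. A call with a gripper value outside its range is refused whole. The fingers move at their own pace and stop on an object; "force" is the grip in N (left out, the last holds). Time passes only in rows, so rows that repeat a pose let the fingers close. It gives the time, the measured TCP pose, the force and the opening at its end, in the units of the state.
- bot.observe(): the state, without advancing time (a new reading comes with each control period).
- bot.grab_frame(name): name is "scene" or "top" or "wrist"; returns a dict with "frame" (400x640x3 uint8, blue, green, red), "fx", "fy", "cx", "cy" (pixels), "dist" ([k1, k2, p1, p2, k3] as OpenCV has them; the pictures are not rectified), "pose" (4x4, takes a point from camera to world coordinates); the wrist camera has in their place "tool_from_camera" (4x4, takes a point from camera to tool coordinates, whose origin is the TCP and whose axes are the flange's). Camera axes: x right, y up, looking along -z (the intrinsics and any distortion apply to the point x, -y, -z); pixel columns grow to the right and rows downward; lengths in m; the calibration is good to about 2 mm. A picture is of the moment at which its call begins: read the wrist's pose just before it. There is no depth.
- bot.job_done(): hands the job in, once; it reports no verdict.
The state is a dict: "clock": time; "qpos": joint angles; "qd": joint speeds; "joint_efforts": joint torques, N m; "position": TCP position; "tool_rot": TCP orientation; "force": force on the tool from outside, world axes, zero at the start; "moment": the same for the moment, N m; "grip_width": finger opening in m.
Only numpy, scipy, OpenCV 4.12 (cv2) and the standard library are available. Lean on these libraries where they do the work, as an engineer would, in place of code of your own. Each camera call takes 0.05 s, during which the arm holds its last target.

## Working session

There is one attempt and no reset: what is moved stays moved. The work goes in short steps, Python scripts to look and compute and a tool call to move; the robot and the scene stay as the last step left them, time stands still between calls to the robot, and variables do not carry over. Pictures are saved under pics/ and viewed, and the job is handed in when it is done.

Besides the shell and the picture viewer there is one more tool, called after ">>>" as name(argument=value, ...) on one line, values as JSON. apply_moves: Moves the arm, as the interface text tells. Its arguments: {"type":"object","properties":{"commands":{"type":"array"},"force":{"type":"number"}},"required":["commands"]}

```bash
ls; mkdir -p pics
python3 - <<'E'
from workcell import bot
import cv2
print(bot.observe())
for n in ["scene","top","wrist"]:
    f=bot.grab_frame(n); cv2.imwrite(f"pics/a_{n}.png",f["frame"])
    print(n,f["fx"],f["fy"],f["cx"],f["cy"],f["dist"],f.get("pose",f.get("tool_from_camera")))
E
```

```text
pics
{'clock': 0.0, 'qpos': array([-1.26920042,  0.52200046, -0.03630634,  1.59997411,  0.02118352,
        1.02109873, -0.11279134]), 'qd': array([-0.0006067 ,  0.00203195,  0.00027233,  0.0009199 , -0.00121313,
       -0.00118657,  0.00077368]), 'joint_efforts': array([-1.20823803e-03, -9.27109838e+01,  1.97935246e+00, -3.69927871e+01,
        1.78014860e-02,  8.36507214e-03, -2.87184992e-05]), 'position': array([0.2269796 , 0.58198322, 0.23074654]), 'tool_rot': array([-3.14049888e+00,  7.39875975e-05,  2.76976798e+00]), 'force': array([ 0.08057643,  0.34044564, -0.17634091]), 'moment': array([ 0.01922826,  0.02113668, -0.01722639]), 'grip_width': 0.08527025573834057}
scene 433.3831749563906 433.3831749563906 315.29038737854074 199.48403548160616 [-0.01008157  0.          0.          0.          0.        ] [[-0.72810164 -0.38568779  0.56666828  1.18430182]
 [ 0.68525305 -0.4303045   0.58759365  0.70506991]
 [ 0.01721221  0.81613907  0.57759914  0.71293866]
 [ 0.          0.          0.          1.        ]]
top 433.4556263582087 433.4556263582087 321.7978116015906 199.93147840056344 [0.02780632 0.         0.         0.         0.        ] [[ 0.0140579   0.98906622 -0.14680048  0.426721  ]
 [-0.99953742  0.01786033  0.02461611  0.07867255]
 [ 0.02696886  0.14638652  0.98885978  1.02980405]
 [ 0.          0.          0.          1.        ]]
wrist 297.8578330103672 297.8578330103672 319.39195572959727 197.42480430303638 [-0.0070414  0.         0.         0.         0.       ] [[ 1.35583711e-03  9.62064996e-01  2.72816981e-01  7.04163947e-02]
 [ 9.99997756e-01 -8.60325299e-04 -1.93589568e-03 -3.60646603e-04]
 [-1.62774612e-03  2.72818993e-01 -9.62064004e-01 -1.42261456e-01]
 [ 0.00000000e+00  0.00000000e+00  0.00000000e+00  1.00000000e+00]]
```

View pics/a_scene.png

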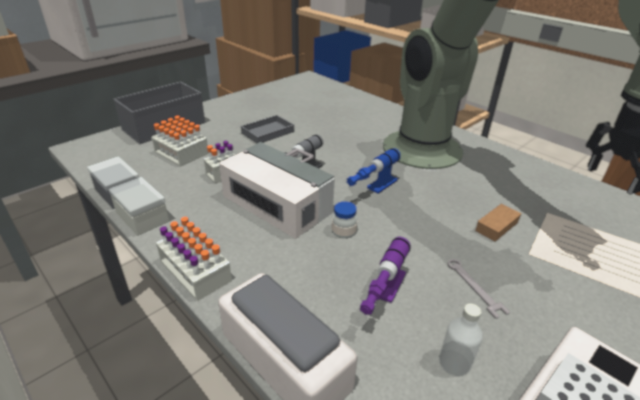

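View pics/a_top.png

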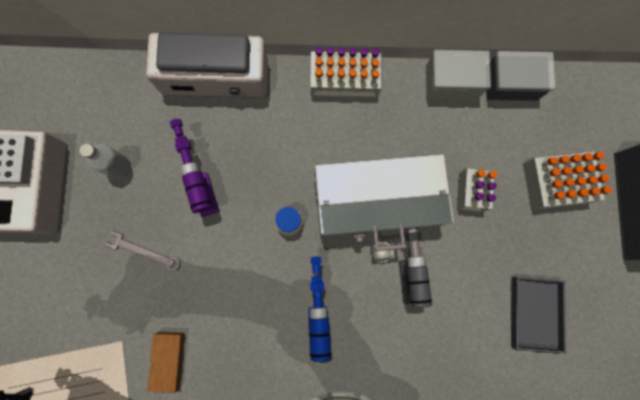

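View pics/a_wrist.png

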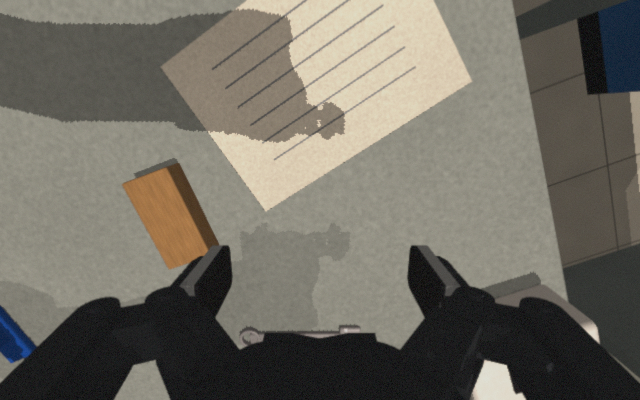

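Run:
```python
import cv2
t=cv2.imread("pics/a_top.png"); c=t[140:320,270:510]; cv2.imwrite("pics/b_top.png",cv2.resize(c,None,fx=3.3,fy=3.3,interpolation=cv2.INTER_CUBIC))
t=cv2.imread("pics/a_scene.png"); c=t[120:250,190:390]; cv2.imwrite("pics/b_scene.png",cv2.resize(c,None,fx=4,fy=4,interpolation=cv2.INTER_CUBIC))
```

```text
(no output)
```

View pics/b_top.png

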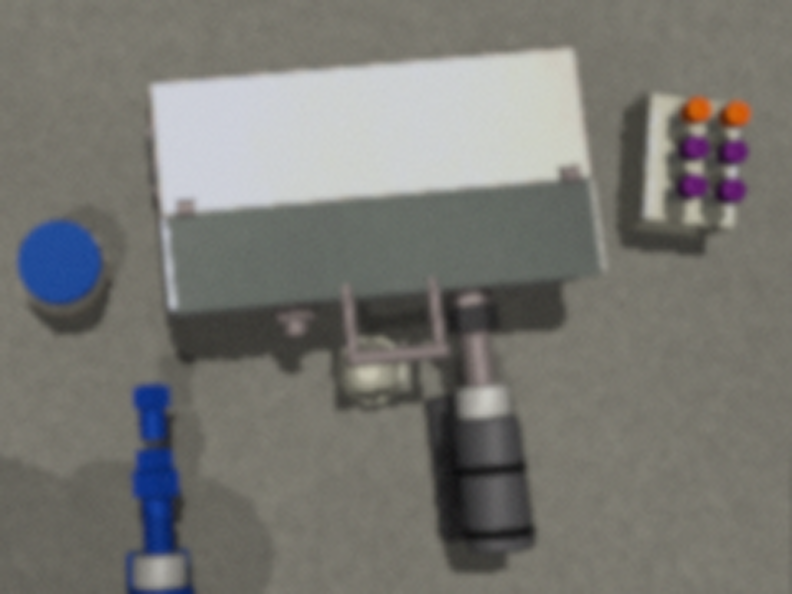

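View pics/b_scene.png

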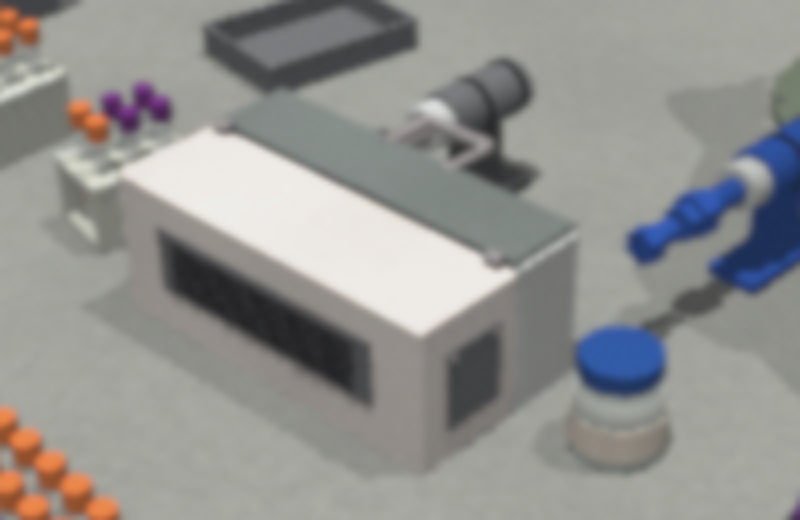

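```bash
cat > h.py <<'E'
import numpy as np,cv2
from scipy.spatial.transform import Rotation as Rn
def ray(f,px,T=None):
    K=np.array([[f["fx"],0,f["cx"]],[0,f["fy"],f["cy"]],[0,0,1]])
    u=cv2.undistortPoints(np.array([[px]],float),K,np.array(f["dist"])).ravel()
    T=np.array(f["pose"]) if T is None else T
    d=T[:3,:3]@np.array([u[0],-u[1],-1]); return T[:3,3],d
def onz(f,px,z,T=None):
    o,d=ray(f,px,T); return o+d*(z-o[2])/d[2]
def proj(f,P,T=None):
    T=np.array(f["pose"]) if T is None else T
    p=np.linalg.inv(T)@np.append(P,1); 
    K=np.array([[f["fx"],0,f["cx"]],[0,f["fy"],f["cy"]],[0,0,1]])
    return cv2.projectPoints(np.array([[p[0],-p[1],-p[2]]]),np.zeros(3),np.zeros(3),K,np.array(f["dist"]))[0].ravel()
def tcp(s):
    T=np.eye(4);T[:3,:3]=Rn.from_euler('xyz',s["tool_rot"]).as_matrix();T[:3,3]=s["position"];return T
E
python3 - <<'E'
from workcell import bot
from h import *
f=bot.grab_frame("top"); fs=bot.grab_frame("scene")
c=lambda x,y:(x/3.3+270-.35,y/3.3+140-.35)
s=lambda x,y:(x/4+190-.4,y/4+120-.4)
top={"roofFL":c(152,85),"roofFR":c(573,48),"gNR":c(600,275),"gNL":c(178,310),"barL":c(350,355),"barR":c(445,348),"hR":c(590,180),"hL":c(168,212)}
zs={"roofFL":.112,"roofFR":.112,"gNR":.117,"gNL":.117,"barL":.118,"barR":.118,"hR":.117,"hL":.117}
P={k:onz(f,v,zs[k]) for k,v in top.items()}
for k,v in P.items(): print(k,v.round(4))
print("scene roofFL",onz(fs,s(422,333),.112),"roofFR",onz(fs,s(122,175),.112))
d=P["roofFL"]-P["roofFR"]; print("len",np.linalg.norm(d),"yaw",np.degrees(np.arctan2(-d[0],d[1])))
d=P["gNL"]-P["gNR"]; print("glen",np.linalg.norm(d),"yaw",np.degrees(np.arctan2(-d[0],d[1])))
print("runner tail",onz(f,c(503,545),.085),"runner front", onz(f,c(477,300),.085))
print("dish",onz(f,c(375,372),.022),"pot",onz(f,c(60,262),.075))
d=P["roofFL"]-P["roofFR"]; yaw=np.arctan2(-d[0],d[1]); ex=np.array([np.cos(yaw),np.sin(yaw),0])
m=(P["roofFL"]+P["roofFR"])/2-ex*.117; print("origin from roof far",m)
m=(P["gNL"]+P["gNR"])/2; print("guard near mid",m, "->loader-local x",(m-((P["roofFL"]+P["roofFR"])/2-ex*.117))@ex)
print("bar mid local", ((P["barL"]+P["barR"])/2-((P["roofFL"]+P["roofFR"])/2-ex*.117))@ex)
E
```

```text
roofFL [0.6383 0.0701 0.112 ]
roofFR [ 0.6689 -0.2085  0.112 ]
gNR [ 0.5177 -0.2203  0.117 ]
gNL [0.4907 0.0512 0.117 ]
barL [ 0.4638 -0.0586  0.118 ]
barR [ 0.4692 -0.1193  0.118 ]
hR [ 0.5796 -0.2157  0.117 ]
hL [0.5537 0.0585 0.117 ]
scene roofFL [0.63987516 0.07182357 0.112     ] roofFR [ 0.67054407 -0.20118702  0.112     ]
len 0.28021295027635085 yaw 6.260355873555323
glen 0.27283673715714196 yaw 5.684320361242107
runner tail [ 0.34456812 -0.16213026  0.085     ] runner front [ 0.50280757 -0.14828758  0.085     ]
dish [ 0.45610529 -0.09060866  0.022     ] pot [0.52445598 0.12931554 0.075     ]
origin from roof far [ 0.53728215 -0.08195622  0.112     ]
guard near mid [ 0.50418609 -0.08457776  0.117     ] ->loader-local x -0.033184571502463615
bar mid local -0.0711319037241011
```

```bash
cat >> h.py <<'E'
def rel(T,p,yaw_y):
    """travel/twist from T to point-down pose with tool y at azimuth yaw_y deg"""
    a=np.radians(yaw_y+90); R=Rn.from_euler('xyz',[np.pi,0,a]).as_matrix()
    print("travel",(T[:3,:3].T@(np.array(p)-T[:3,3])).round(4),"twist",np.degrees(Rn.from_matrix(T[:3,:3].T@R).as_rotvec()).round(2))
E
python3 - <<'E'
from workcell import bot
from h import *
T=tcp(bot.observe()); rel(T,[.48,.25,.25],30); rel(T,[.466,-.089,.25],6)
E
```

```text
travel [-0.3563 -0.2175 -0.0188] twist [-3.00e-02  1.00e-02  3.87e+01]
travel [-0.4665 -0.5385 -0.0187] twist [-3.00e-02  2.00e-02  6.27e+01]
```

>>> apply_moves(commands=[{"travel": [-0.356,-0.2175,-0.019],"twist": [0,0,38.7],"claw": 0.03},{"travel": [-0.356,-0.2175,-0.019],"twist": [0,0,38.7],"claw": 0.03},{"travel": [-0.356,-0.2175,-0.019],"twist": [0,0,38.7],"claw": 0.03},{"travel": [-0.356,-0.2175,-0.019],"twist": [0,0,38.7],"claw": 0.03},{"travel": [-0.356,-0.2175,-0.019],"twist": [0,0,38.7],"claw": 0.03},{"travel": [-0.356,-0.2175,-0.019],"twist": [0,0,38.7],"claw": 0.03},{"travel": [-0.356,-0.2175,-0.019],"twist": [0,0,38.7],"claw": 0.03},{"travel": [-0.4665,-0.5385,-0.019],"twist": [0,0,62.7],"claw": 0.03},{"travel": [-0.4665,-0.5385,-0.019],"twist": [0,0,62.7],"claw": 0.03},{"travel": [-0.4665,-0.5385,-0.019],"twist": [0,0,62.7],"claw": 0.03}], force=20)

```text
clock: 1.25
position: [0.449, 0.1524, 0.2484]
tool_rot: [3.141, -0.0, 1.669]
force: [1.3, -0.9, 0.7]
grip_width: 0.0302
```

Run:
```python
from workcell import bot
from h import *
s=bot.observe();T=tcp(s);print(s["clock"],s["position"],s["tool_rot"],s["grip_width"]); rel(T,[.466,-.089,.25],6)
```

```text
1.25 [0.44903448 0.15236014 0.24842547] [ 3.14148604e+00 -2.07204753e-04  1.66907673e+00] 0.030177795945995713
travel [-0.2419 -0.0068 -0.0016] twist [ 0.01 -0.01 -0.37]
```

>>> apply_moves(commands=[{"travel": [-0.23,-0.007,0],"twist": [0,0,0],"claw": 0.026},{"travel": [-0.23,-0.007,0],"twist": [0,0,0],"claw": 0.026},{"travel": [-0.23,-0.007,0],"twist": [0,0,0],"claw": 0.026},{"travel": [-0.23,-0.007,0],"twist": [0,0,0],"claw": 0.026},{"travel": [-0.23,-0.007,0],"twist": [0,0,0],"claw": 0.026},{"travel": [-0.23,-0.007,0],"twist": [0,0,0],"claw": 0.026},{"travel": [-0.23,-0.007,0],"twist": [0,0,0],"claw": 0.026},{"travel": [-0.23,-0.007,0],"twist": [0,0,0],"claw": 0.026}])

```text
clock: 2.05
position: [0.4663, -0.0741, 0.2483]
tool_rot: [-3.141, -0.0, 1.677]
force: [-0.4, -0.4, -0.6]
grip_width: 0.0259
```

```bash
cat > look.py <<'E'
import sys
from workcell import bot
from h import *
s=bot.observe();T=tcp(s);print(s["clock"],s["position"],s["tool_rot"],s["grip_width"],s["force"])
for n in sys.argv[2:]:
    f=bot.grab_frame(n); cv2.imwrite(f"pics/{sys.argv[1]}_{n}.png",f["frame"])
E
python3 look.py c wrist top
python3 -c "
from workcell import bot
from h import *
rel(tcp(bot.observe()),[.466,-.089,.25],6)"
```

```text
2.05 [ 0.46625777 -0.07407851  0.2483211 ] [-3.14144619e+00 -3.51437122e-04  1.67668336e+00] 0.02591014041369434 [-0.38453681 -0.39045694 -0.62958915]
travel [-0.0149 -0.0019 -0.0016] twist [-0.   -0.01  0.1 ]
```

View pics/c_wrist.png

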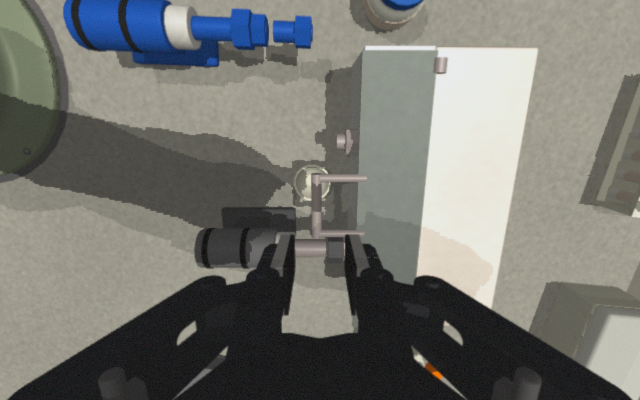

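```bash
python3 - <<'E'
from workcell import bot
from h import *
s=bot.observe();f=bot.grab_frame("wrist")
W=tcp(s)@np.array(f["tool_from_camera"])
for n,px,z in [("barU",(317,174),.117),("barL",(317,238),.117),("gcornNL",(364,48),.117),("gNedge low",(358,232),.117),("hL",(436,50),.117),("roofFL",(537,48),.112),("roofF low",(494,290),.112)]:
    print(n,onz(f,px,z,W).round(4))
rel(tcp(s),[.465,-.089,.25],6)
E
python3 - <<'E'
import cv2
t=cv2.imread("pics/c_wrist.png"); cv2.imwrite("pics/c2.png",cv2.resize(t[20:260,250:450],None,fx=2.5,fy=2.5,interpolation=cv2.INTER_CUBIC))
E
```

```text
barU [ 0.4615 -0.0594  0.117 ]
barL [ 0.4683 -0.1236  0.117 ]
gcornNL [0.4893 0.0515 0.117 ]
gNedge low [ 0.5078 -0.1129  0.117 ]
hL [0.5497 0.0566 0.117 ]
roofFL [0.6372 0.069  0.112 ]
roofF low [ 0.663  -0.1654  0.112 ]
travel [-0.0148 -0.0029 -0.0016] twist [-0.   -0.01  0.1 ]
```

View pics/c2.png

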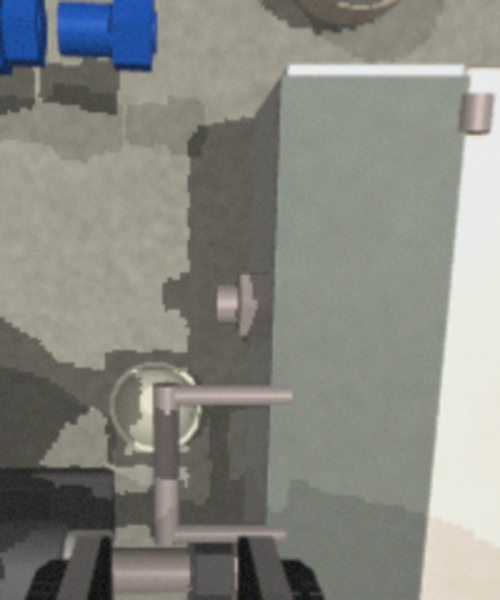

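>>> apply_moves(commands=[{"travel": [-0.017,-0.003,0.03],"twist": [0,0,0],"claw": 0.026},{"travel": [-0.017,-0.003,0.07],"twist": [0,0,0],"claw": 0.026},{"travel": [-0.017,-0.003,0.1],"twist": [0,0,0],"claw": 0.026},{"travel": [-0.017,-0.003,0.1],"twist": [0,0,0],"claw": 0.026},{"travel": [-0.017,-0.003,0.1],"twist": [0,0,0],"claw": 0.026}])

```text
clock: 2.7
position: [0.4652, -0.0921, 0.149]
tool_rot: [-3.141, 0.0, 1.676]
force: [0.0, 0.2, 0.8]
grip_width: 0.026
```

```bash
python3 look.py d wrist top; python3 -c "
from workcell import bot
from h import *
rel(tcp(bot.observe()),[.465,-.0915,.096],6)"
```

```text
2.7 [ 0.46519884 -0.09209249  0.14901682] [-3.14105898e+00  7.68079636e-05  1.67580091e+00] 0.025983938765195523 [0.01096852 0.18274644 0.75886374]
travel [ 0.0008 -0.0009  0.0539] twist [0.12 0.01 0.02]
```

View pics/d_wrist.png

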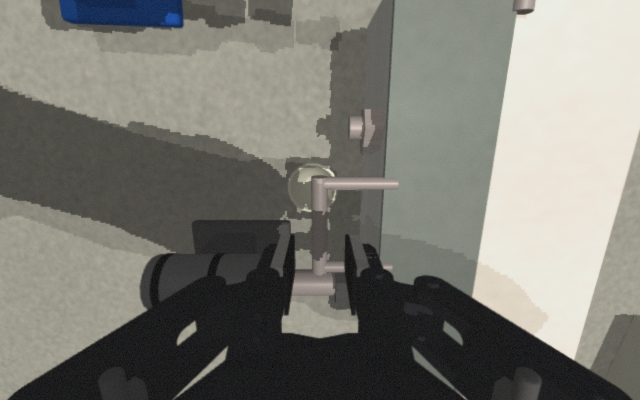

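>>> apply_moves(commands=[{"travel": [0,0,0.03],"twist": [0,0,0],"claw": 0.026},{"travel": [0,0,0.053],"twist": [0,0,0],"claw": 0.026},{"travel": [0,0,0.053],"twist": [0,0,0],"claw": 0.026},{"travel": [0,0,0.053],"twist": [0,0,0],"claw": 0.005},{"travel": [0,0,0.053],"twist": [0,0,0],"claw": 0.005},{"travel": [0,0,0.053],"twist": [0,0,0],"claw": 0.005},{"travel": [0,0,0.053],"twist": [0,0,0],"claw": 0.005}], force=25)

```text
clock: 3.5
position: [0.4651, -0.0924, 0.0967]
tool_rot: [3.141, -0.0, 1.675]
force: [-7.7, -1.9, 6.8]
grip_width: 0.0091
```

```bash
python3 look.py e wrist
python3 - <<'E'
import numpy as np
# circle about hinge in tool frame: tool y=+loader x, tool z=down; tool x ~ loader... 
for a in range(0,141,7):
    t=np.radians(a); print(a,"y",round(.105*(1-np.cos(t)),4),"z",round(-.105*np.sin(t),4))
E
```

```text
3.5 [ 0.4650839  -0.09242915  0.09673967] [ 3.14081469e+00 -2.25410648e-05  1.67528280e+00] 0.009091232791346493 [-7.68379606 -1.88136927  6.76092971]
0 y 0.0 z -0.0
7 y 0.0008 z -0.0128
14 y 0.0031 z -0.0254
21 y 0.007 z -0.0376
28 y 0.0123 z -0.0493
35 y 0.019 z -0.0602
42 y 0.027 z -0.0703
49 y 0.0361 z -0.0792
56 y 0.0463 z -0.087
63 y 0.0573 z -0.0936
70 y 0.0691 z -0.0987
77 y 0.0814 z -0.1023
84 y 0.094 z -0.1044
91 y 0.1068 z -0.105
98 y 0.1196 z -0.104
105 y 0.1322 z -0.1014
112 y 0.1443 z -0.0974
119 y 0.1559 z -0.0918
126 y 0.1667 z -0.0849
133 y 0.1766 z -0.0768
140 y 0.1854 z -0.0675
```

View pics/e_wrist.png

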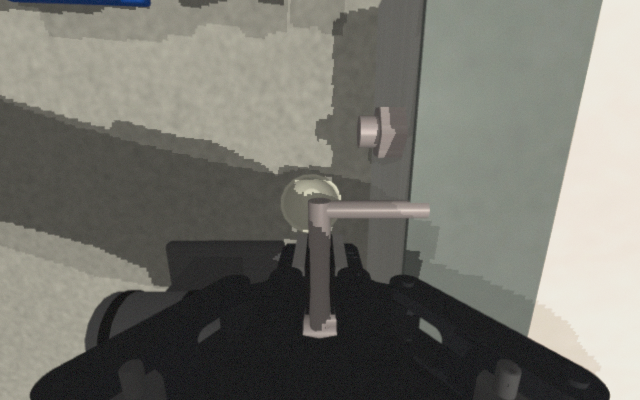

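>>> apply_moves(commands=[{"travel": [0,0.001,-0.013],"twist": [0,0,0],"claw": 0.005},{"travel": [0,0.003,-0.025],"twist": [0,0,0],"claw": 0.005},{"travel": [0,0.007,-0.0375],"twist": [0,0,0],"claw": 0.005},{"travel": [0,0.0125,-0.0495],"twist": [0,0,0],"claw": 0.005},{"travel": [0,0.019,-0.06],"twist": [0,0,0],"claw": 0.005},{"travel": [0,0.027,-0.0705],"twist": [0,0,0],"claw": 0.005},{"travel": [0,0.036,-0.079],"twist": [0,0,0],"claw": 0.005},{"travel": [0,0.0465,-0.087],"twist": [0,0,0],"claw": 0.005}])

```text
clock: 4.35
position: [0.5089, -0.0878, 0.1843]
tool_rot: [-3.138, -0.001, 1.674]
force: [-20.3, -0.3, 23.8]
grip_width: 0.0087
```

```bash
python3 look.py f wrist scene
```

```text
4.35 [ 0.50889395 -0.08782441  0.18434907] [-3.13777332e+00 -1.32273701e-03  1.67433281e+00] 0.008675898361368596 [-20.29861882  -0.28925528  23.80767679]
```

View pics/f_wrist.png

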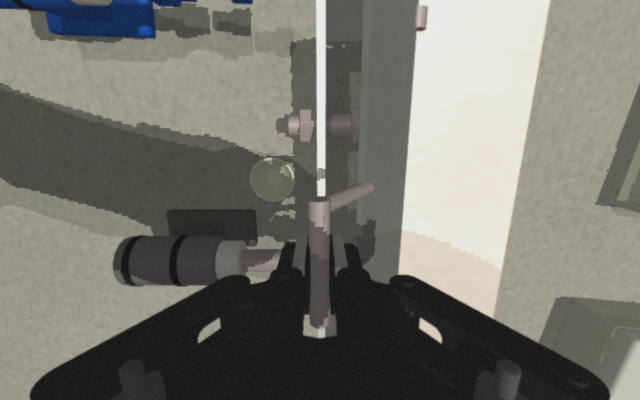

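View pics/f_scene.png

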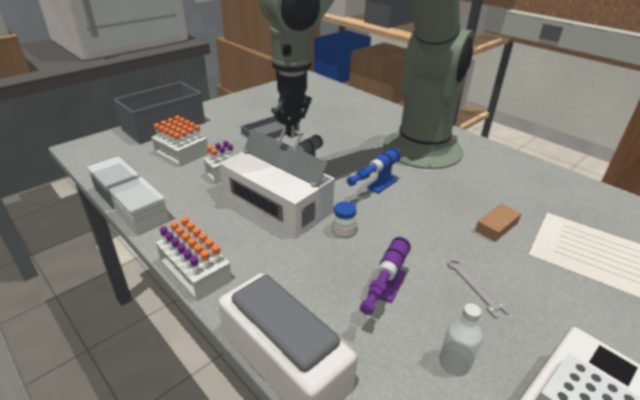

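>>> apply_moves(commands=[{"travel": [0,0.0095,-0.0095],"twist": [0,0,0],"claw": 0.005},{"travel": [0,0.0215,-0.0145],"twist": [0,0,0],"claw": 0.005},{"travel": [0,0.034,-0.018],"twist": [0,0,0],"claw": 0.005},{"travel": [0,0.047,-0.0205],"twist": [0,0,0],"claw": 0.005},{"travel": [0,0.0605,-0.021],"twist": [0,0,0],"claw": 0.005}])

```text
clock: 4.95
position: [0.5721, -0.081, 0.2053]
tool_rot: [3.14, 0.0, 1.675]
force: [-1.9, -1.1, -0.4]
grip_width: 0.0088
```

>>> apply_moves(commands=[{"travel": [0,0.013,0.001],"twist": [0,0,0],"claw": 0.005},{"travel": [0,0.026,0.0035],"twist": [0,0,0],"claw": 0.005},{"travel": [0,0.0385,0.008],"twist": [0,0,0],"claw": 0.005},{"travel": [0,0.0505,0.0135],"twist": [0,0,0],"claw": 0.005},{"travel": [0,0.0615,0.0205],"twist": [0,0,0],"claw": 0.005},{"travel": [0,0.0715,0.029],"twist": [0,0,0],"claw": 0.005}])

```text
clock: 5.55
position: [0.6434, -0.0735, 0.174]
tool_rot: [3.142, -0.0, 1.675]
force: [-3.6, 0.7, 1.0]
grip_width: 0.0089
```

```bash
python3 look.py g wrist scene
```

```text
5.55 [ 0.64335609 -0.0734872   0.17395176] [ 3.14150249e+00 -3.96875564e-06  1.67549968e+00] 0.008905518043109198 [-3.60153231  0.71649258  1.03156214]
```

View pics/g_wrist.png

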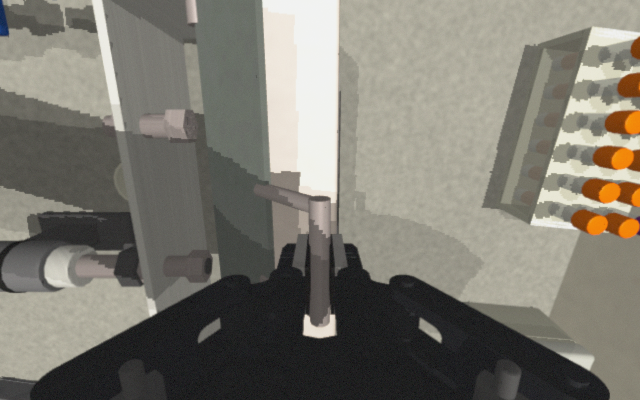

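View pics/g_scene.png

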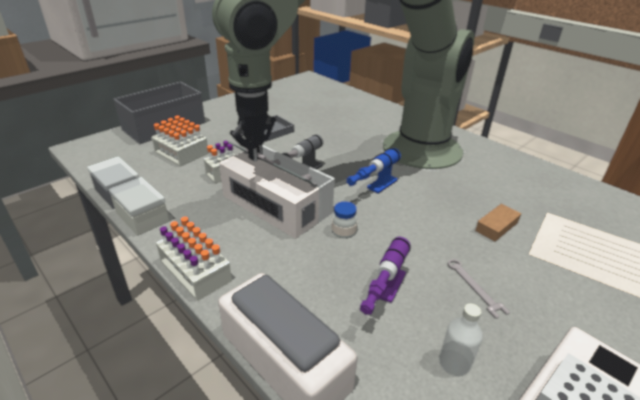

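>>> apply_moves(commands=[{"travel": [0,0,0],"twist": [0,0,0],"claw": 0.03},{"travel": [0,0,0],"twist": [0,0,0],"claw": 0.03},{"travel": [0,0,-0.03],"twist": [0,0,0],"claw": 0.03},{"travel": [0,0,-0.07],"twist": [0,0,0],"claw": 0.03},{"travel": [0,0,-0.1],"twist": [0,0,0],"claw": 0.04},{"travel": [0,0,-0.1],"twist": [0,0,0],"claw": 0.04}])

```text
clock: 6.25
position: [0.6439, -0.0742, 0.2787]
tool_rot: [3.136, 0.001, 1.675]
force: [0.1, -1.4, -0.1]
grip_width: 0.0398
```

```bash
python3 look.py i wrist scene
python3 - <<'E'
from workcell import bot
from h import *
s=bot.observe();f=bot.grab_frame("wrist");W=tcp(s)@np.array(f["tool_from_camera"])
s0=dict(position=np.array([0.64335609,-0.0734872,0.17395176]),tool_rot=np.array([3.1415,0,1.6755]))
W0=tcp(s0)@np.array(f["tool_from_camera"])
for px,z in [((203,265),.085),((185,125),.085)]: print(px,onz(f,px,z,W0))
rel(tcp(s),[.543,-.141,.25],6+90)
rel(tcp(s),[.543,-.141,.25],6-90)
print(s["qpos"])
E
```

```text
6.25 [ 0.64387538 -0.07421839  0.27872562] [3.13562820e+00 7.56934365e-04 1.67503803e+00] 0.039830914144311065 [ 0.09617216 -1.41718849 -0.12761966]
(203, 265) [ 0.54846776 -0.14025628  0.085     ]
(185, 125) [ 0.53488002 -0.02357319  0.085     ]
travel [-0.0566 -0.106   0.0247] twist [ 5.000e-02  3.000e-02 -9.001e+01]
travel [-0.0566 -0.106   0.0247] twist [ 3.000e-02 -5.000e-02  8.999e+01]
[-0.25353468  0.55326321  0.43479904  1.5052729  -0.24684975  1.136699
  0.33270607]
```

View pics/i_wrist.png

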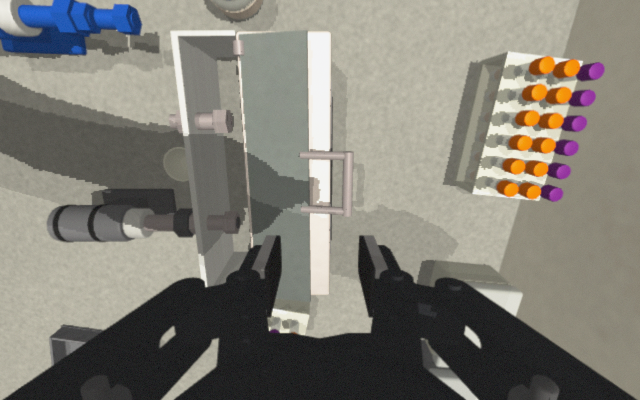

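View pics/i_scene.png

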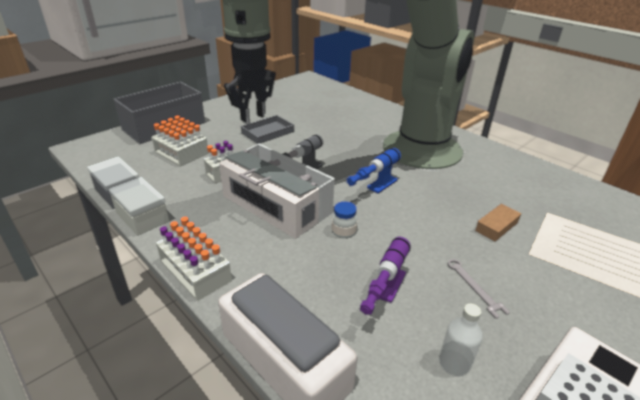

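>>> apply_moves(commands=[{"travel": [0,-0.02,0.0],"twist": [0,0,8],"claw": 0.045},{"travel": [-0.02,-0.05,0.0],"twist": [0,0,16],"claw": 0.045},{"travel": [-0.04,-0.08,0.0],"twist": [0,0,24],"claw": 0.045}])

```text
clock: 6.7
position: [0.5657, -0.1219, 0.273]
tool_rot: [-3.14, 0.001, 1.252]
force: [1.2, -0.5, -0.3]
grip_width: 0.0451
```

Run:
```python
from workcell import bot
from h import *
s=bot.observe()
rel(tcp(s),[.545,-.141,.25],6+90)
rel(tcp(s),[.545,-.141,.25],6-90)
print(s["qpos"],s["position"])
```

```text
travel [-0.0246 -0.0136  0.0231] twist [-1.1000e-01 -9.0000e-02 -1.1428e+02]
travel [-0.0246 -0.0136  0.0231] twist [-0.08  0.09 65.72]
[-0.28447962  0.45789288  0.56263288  1.69654429 -0.27198401  1.06813866
  0.04536688] [ 0.56567448 -0.12186185  0.27303359]
```

>>> apply_moves(commands=[{"travel": [-0.0246,-0.0136,0.01],"twist": [0,0,65.7],"claw": 0.045},{"travel": [-0.0246,-0.0136,0.01],"twist": [0,0,65.7],"claw": 0.045},{"travel": [-0.0246,-0.0136,0.01],"twist": [0,0,65.7],"claw": 0.045},{"travel": [-0.0246,-0.0136,0.01],"twist": [0,0,65.7],"claw": 0.045},{"travel": [-0.0246,-0.0136,0.01],"twist": [0,0,65.7],"claw": 0.045},{"travel": [-0.0246,-0.0136,0.01],"twist": [0,0,65.7],"claw": 0.045},{"travel": [-0.0246,-0.0136,0.01],"twist": [0,0,65.7],"claw": 0.045},{"travel": [-0.0246,-0.0136,0.01],"twist": [0,0,65.7],"claw": 0.045},{"travel": [-0.0246,-0.0136,0.01],"twist": [0,0,65.7],"claw": 0.045},{"travel": [-0.0246,-0.0136,0.01],"twist": [0,0,65.7],"claw": 0.045}])

```text
clock: 7.7
position: [0.5463, -0.1409, 0.2638]
tool_rot: [3.141, 0.001, 0.113]
force: [-0.6, 0.1, 0.8]
grip_width: 0.0451
```

```bash
python3 look.py j wrist top scene;python3 - <<'E'
from workcell import bot
from h import *
s=bot.observe()
rel(tcp(s),[.545,-.141,.25],6-90)
f=bot.grab_frame("wrist");W=tcp(s)@np.array(f["tool_from_camera"])
print("pred head px",proj(f,[.545,-.141,.085],W))
print(s["qpos"])
E
```

```text
7.7 [ 0.54632891 -0.14085587  0.26375639] [3.14142630e+00 1.23630342e-03 1.13076348e-01] 0.045114555586756824 [-0.55511846  0.09502882  0.84628517]
travel [-0.0015 -0.0002  0.0142] twist [-0.01  0.01  0.4 ]
pred head px [319.8506962  178.59124481]
[-0.44062037  0.52514445  0.86520899  1.75414214 -0.44930075  1.07332948
 -0.88028085]
```

View pics/j_wrist.png

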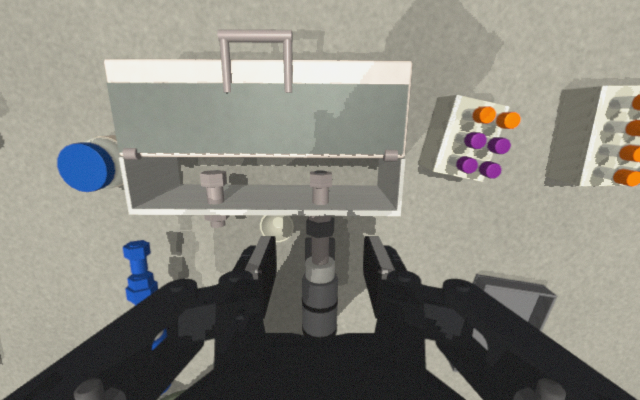

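View pics/j_top.png

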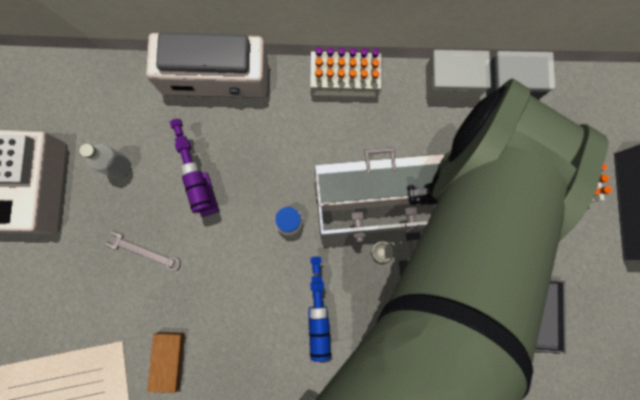

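View pics/j_scene.png

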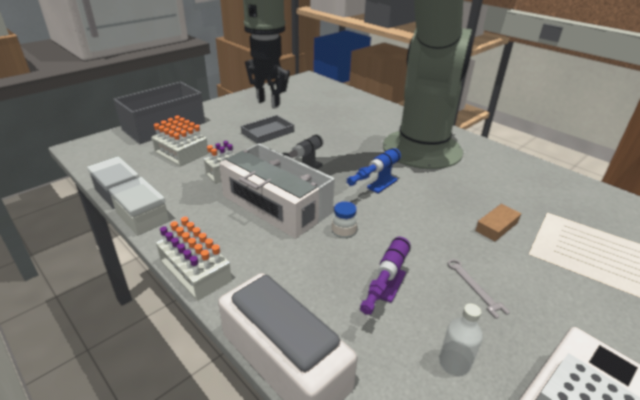

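Run:
```python
from workcell import bot
from h import *
s=bot.observe()
f=bot.grab_frame("wrist");W=tcp(s)@np.array(f["tool_from_camera"])
for n,px,z in [("head .097",(320,179.5),.097),("brkt front",(320,215),.112),("brkt rear",(320,209),.112),("housing edge",(320,157),.112)]: print(n,onz(f,px,z,W))
cv2.imwrite("pics/k.png",cv2.resize(f["frame"][140:230,260:380],None,fx=6,fy=6,interpolation=cv2.INTER_CUBIC))
```

```text
head .097 [ 0.54665456 -0.14104913  0.097     ]
brkt front [ 0.51223806 -0.14495485  0.112     ]
brkt rear [ 0.51878837 -0.14421069  0.112     ]
housing edge [ 0.57254444 -0.13810376  0.112     ]
```

View pics/k.png

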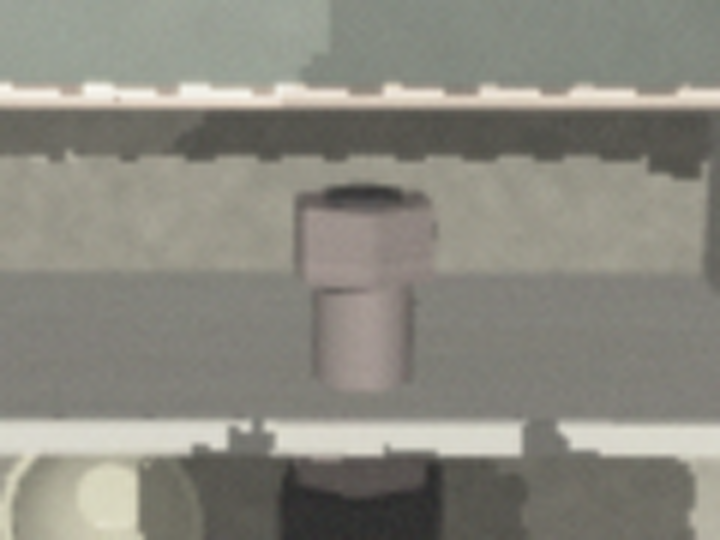

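>>> apply_moves(commands=[{"travel": [0,0,0.04],"twist": [0,0,0.4],"claw": 0.045},{"travel": [0,0,0.08],"twist": [0,0,0.4],"claw": 0.045},{"travel": [0,0,0.12],"twist": [0,0,0.4],"claw": 0.045},{"travel": [0,0,0.12],"twist": [0,0,0.4],"claw": 0.045},{"travel": [0,0,0.12],"twist": [0,0,0.4],"claw": 0.045}])

```text
clock: 8.45
position: [0.5467, -0.1415, 0.1453]
tool_rot: [3.141, 0.0, 0.103]
force: [0.3, 0.4, 0.2]
grip_width: 0.0451
```

```bash
python3 look.py l wrist scene;python3 - <<'E'
from workcell import bot
from h import *
s=bot.observe()
rel(tcp(s),[.546,-.141,.063],6-90)
E
```

```text
8.45 [ 0.54671682 -0.14153165  0.14532491] [3.14125732e+00 3.27574243e-04 1.02603019e-01] 0.045075206348844585 [0.27173169 0.38305561 0.18377597]
travel [-0.0017 -0.0007  0.0834] twist [ 0.04 -0.14 -0.11]
```

View pics/l_wrist.png

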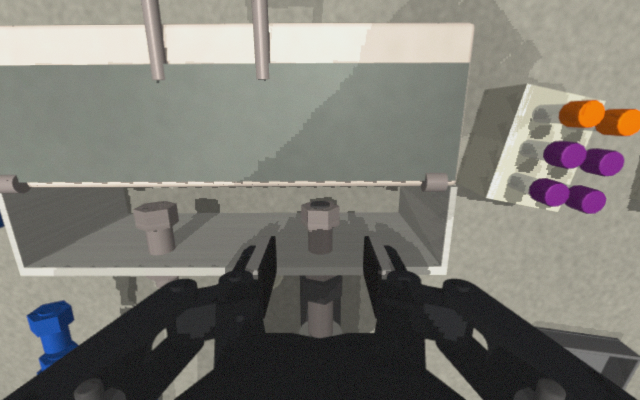

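>>> apply_moves(commands=[{"travel": [-0.001,0,0.03],"twist": [0,0,0],"claw": 0.045},{"travel": [-0.001,0,0.06],"twist": [0,0,0],"claw": 0.045},{"travel": [-0.001,0,0.082],"twist": [0,0,0],"claw": 0.045},{"travel": [-0.001,0,0.082],"twist": [0,0,0],"claw": 0.045},{"travel": [-0.001,0,0.082],"twist": [0,0,0],"claw": 0.045}])

```text
clock: 9.05
position: [0.5465, -0.1415, 0.0641]
tool_rot: [3.141, -0.002, 0.103]
force: [0.3, 0.8, 0.4]
grip_width: 0.0447
```

```bash
python3 look.py m wrist scene
```

```text
9.05 [ 0.54647972 -0.14147853  0.06411748] [ 3.14105101e+00 -1.67043875e-03  1.02829830e-01] 0.044749812106356965 [0.30442128 0.75248463 0.43480474]
```

View pics/m_wrist.png

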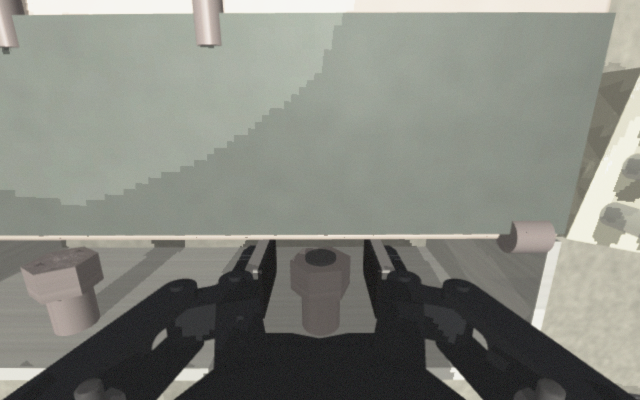

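>>> apply_moves(commands=[{"travel": [0,0,0],"twist": [0,0,0],"claw": 0.01},{"travel": [0,0,0],"twist": [0,0,0],"claw": 0.01},{"travel": [0,0,0],"twist": [0,0,0],"claw": 0.01},{"travel": [0,0,0],"twist": [0,0,0],"claw": 0.01},{"travel": [0,0,0],"twist": [0,0,0],"claw": 0.01},{"travel": [0,0,0],"twist": [0,0,0],"claw": 0.01}], force=70)

```text
clock: 9.75
position: [0.5464, -0.1417, 0.0638]
tool_rot: [3.141, -0.002, 0.103]
force: [-1.2, -0.9, 12.8]
grip_width: 0.0234
```

```bash
python3 look.py n wrist scene; python3 -c "
from workcell import bot
print(bot.observe()['moment'])"
```

```text
9.75 [ 0.54644    -0.14171454  0.06380786] [ 3.14068330e+00 -2.16591956e-03  1.02566407e-01] 0.023404882636584495 [-1.21473971 -0.90332123 12.84949495]
[-0.22443332  0.32836895  0.01680648]
```

View pics/n_wrist.png

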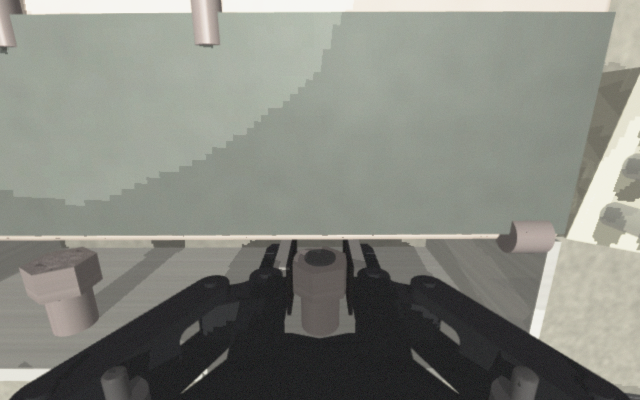

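>>> apply_moves(commands=[{"travel": [0,0,0],"twist": [0,0,0],"claw": 0.01},{"travel": [0,0,0],"twist": [0,0,0],"claw": 0.01},{"travel": [0,0,0],"twist": [0,0,0],"claw": 0.01},{"travel": [0,0,0],"twist": [0,0,0],"claw": 0.01},{"travel": [0,0,0],"twist": [0,0,0],"claw": 0.01},{"travel": [0,0,0],"twist": [0,0,0],"claw": 0.01},{"travel": [0,0,0],"twist": [0,0,0],"claw": 0.01},{"travel": [0,0,0],"twist": [0,0,0],"claw": 0.01},{"travel": [0,0,0],"twist": [0,0,0],"claw": 0.01},{"travel": [0,0,0],"twist": [0,0,0],"claw": 0.01}])

```text
clock: 10.85
position: [0.5464, -0.1417, 0.0638]
tool_rot: [3.141, -0.002, 0.103]
force: [-1.1, -0.7, 13.1]
grip_width: 0.0238
```

```bash
python3 look.py o wrist scene top
python3 - <<'E'
import cv2,numpy as np
a=cv2.imread("pics/n_wrist.png");b=cv2.imread("pics/o_wrist.png");m=cv2.imread("pics/m_wrist.png")
print("mean diff head n-o",cv2.absdiff(a,b)[245:335,290:350].mean(),"bg",cv2.absdiff(a,b)[80:180,100:500].mean())
g=lambda x:cv2.resize(x[235:340,270:370],None,fx=4,fy=4)
cv2.imwrite("pics/p.png",np.hstack([g(a),g(b)]))
# bystander shift in scene
x=cv2.imread("pics/a_scene.png");y=cv2.imread("pics/o_scene.png")
for n,(u0,v0,u1,v1) in {"pot":(330,200,360,238),"rack":(200,138,222,180)}.items():
    t=x[v0:v1,u0:u1]; r=cv2.matchTemplate(y[v0-12:v1+12,u0-12:u1+12],t,cv2.TM_CCOEFF_NORMED); _,mx,_,l=cv2.minMaxLoc(r);print(n,mx,l[0]-12,l[1]-12)
E
```

```text
10.85 [ 0.54642326 -0.14172942  0.06379332] [ 3.14067323e+00 -2.12606801e-03  1.02587646e-01] 0.023846454806840903 [-1.05090992 -0.73966646 13.14393225]
mean diff head n-o 2.1275925925925927 bg 1.7272416666666666
pot 0.999336302280426 0 0
rack 0.9938002824783325 0 0
```

View pics/p.png

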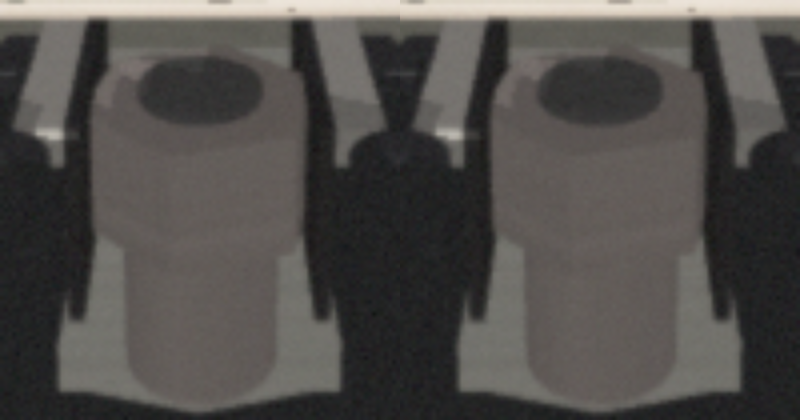

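View pics/o_scene.png

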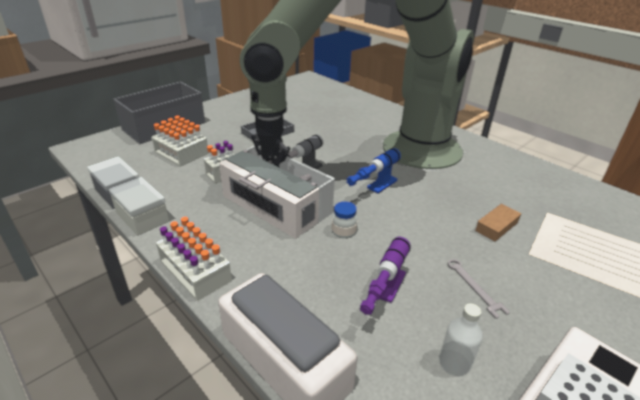

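>>> apply_moves(commands=[{"travel": [0,0,0],"twist": [0,0,0],"claw": 0.01},{"travel": [0,0,0],"twist": [0,0,0],"claw": 0.01},{"travel": [0,0,0],"twist": [0,0,0],"claw": 0.01},{"travel": [0,0,0],"twist": [0,0,0],"claw": 0.01},{"travel": [0,0,0],"twist": [0,0,0],"claw": 0.01},{"travel": [0,0,0],"twist": [0,0,0],"claw": 0.01},{"travel": [0,0,0],"twist": [0,0,0],"claw": 0.01},{"travel": [0,0,0],"twist": [0,0,0],"claw": 0.01},{"travel": [0,0,0],"twist": [0,0,0],"claw": 0.01},{"travel": [0,0,0],"twist": [0,0,0],"claw": 0.01}], force=110)

```text
clock: 12.0
position: [0.5465, -0.1417, 0.0639]
tool_rot: [3.141, -0.002, 0.103]
force: [-2.1, -1.4, 15.4]
grip_width: 0.0227
```

```bash
python3 look.py q wrist
python3 - <<'E'
import cv2,numpy as np
L=[]
for n in "noq":
    g=cv2.imread(f"pics/{n}_wrist.png")[240:340,280:360].astype(float)
    g=cv2.resize(np.clip((g-50)*3.5,0,255).astype(np.uint8),None,fx=3.3,fy=3.3,interpolation=cv2.INTER_CUBIC); L.append(g)
cv2.imwrite("pics/r.png",np.hstack(L))
E
```

```text
12.0 [ 0.54645607 -0.14167683  0.06393188] [ 3.14085439e+00 -2.27990289e-03  1.02532922e-01] 0.022741950717351477 [-2.11188965 -1.41956356 15.38857419]
```

View pics/r.png

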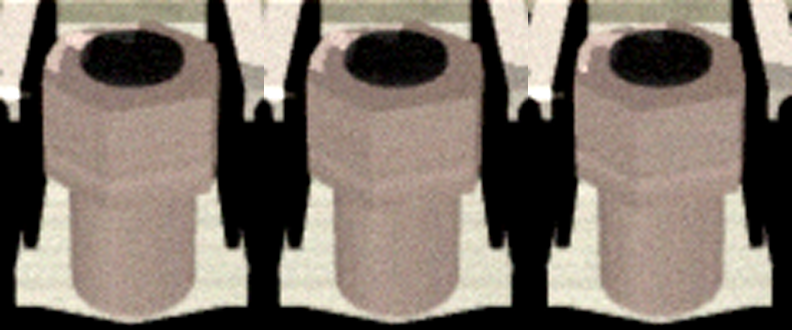

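>>> apply_moves(commands=[{"travel": [0,0,0],"twist": [0,0,0],"claw": 0.034},{"travel": [0,0,0],"twist": [0,0,0],"claw": 0.034},{"travel": [0,0,0],"twist": [0,0,0],"claw": 0.034}], force=70)

```text
clock: 12.35
position: [0.5457, -0.1409, 0.0625]
tool_rot: [-3.141, -0.0, 0.103]
force: [0.4, 0.0, 0.6]
grip_width: 0.0341
```

Run:
```python
from workcell import bot
from h import *
L=[]
for i in range(9):
    s=bot.observe(); g=bot.grab_frame("wrist")["frame"]
    if i%1==0:
        g=g[240:340,275:365].astype(float)
        L.append(cv2.resize(np.clip((g-50)*3.5,0,255).astype(np.uint8),None,fx=2.8,fy=2.8,interpolation=cv2.INTER_CUBIC)); print(i,s["clock"],s["grip_width"])
    for _ in range(3): bot.grab_frame("wrist")
L=[cv2.resize(l,(252,195)) for l in L]
cv2.imwrite("pics/t.png",np.vstack([np.hstack(L[3*k:3*k+3]) for k in range(3)]))
```

```text
0 12.35 0.034107091060669475
1 12.55 0.03389304924501683
2 12.75 0.033723082341139014
3 12.95 0.033901285287797435
4 13.15 0.03408267659874319
5 13.35 0.034388903638366705
6 13.55 0.03393033003144851
7 13.75 0.033900624854042036
8 13.95 0.03411651052359975
```

View pics/t.png

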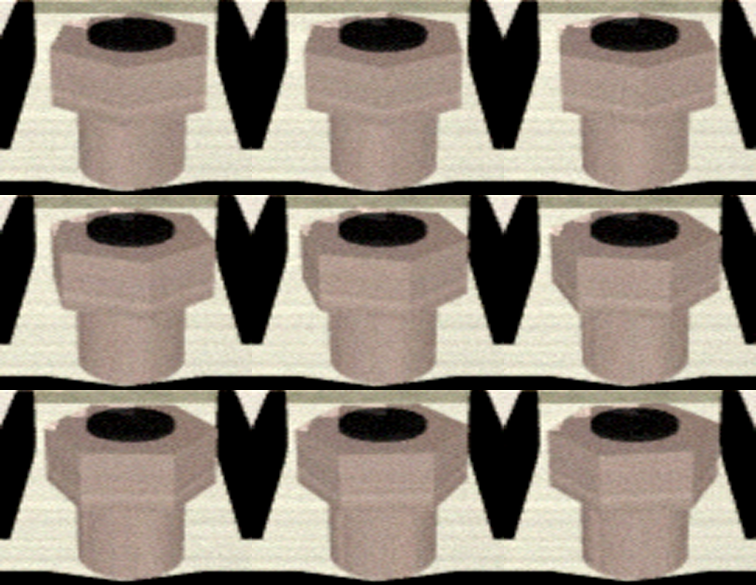

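```bash
python3 -c "
from workcell import bot
print(bot.observe()['clock'])"
```

```text
14.15
```

>>> apply_moves(commands=[{"travel": [0,0,0],"twist": [0,0,0],"claw": 0.029},{"travel": [0,0,0],"twist": [0,0,0],"claw": 0.029},{"travel": [0,0,0],"twist": [0,0,0],"claw": 0.029},{"travel": [0,0,0],"twist": [0,0,0],"claw": 0.029},{"travel": [0,0,0],"twist": [0,0,0],"claw": 0.01},{"travel": [0,0,0],"twist": [0,0,0],"claw": 0.01},{"travel": [0,0,0],"twist": [0,0,0],"claw": 0.01},{"travel": [0,0,0],"twist": [0,0,0],"claw": 0.01},{"travel": [0,0,0],"twist": [0,0,0],"claw": 0.01}], force=70)

```text
clock: 15.05
position: [0.5457, -0.1418, 0.0626]
tool_rot: [3.141, -0.0, 0.102]
force: [-0.1, -5.7, 1.7]
grip_width: 0.0229
```

Run:
```python
from workcell import bot
from h import *
L=[]
for i in range(6):
    s=bot.observe(); g=bot.grab_frame("wrist")["frame"]
    cv2.imwrite(f"pics/u{i}.png",g)
    g=g[240:340,275:365].astype(float)
    L.append(cv2.resize(np.clip((g-50)*3.5,0,255).astype(np.uint8),None,fx=2.8,fy=2.8,interpolation=cv2.INTER_CUBIC)); print(i,s["clock"],s["grip_width"],s["force"])
    for _ in range(3): bot.grab_frame("wrist")
cv2.imwrite("pics/v.png",np.vstack([np.hstack(L[3*k:3*k+3]) for k in range(2)]))
```

```text
0 15.05 0.02294963228463641 [-0.13331519 -5.71538203  1.66142742]
1 15.25 0.02309861143593046 [-0.67430487 -5.15663801  2.24692718]
2 15.45 0.022744482672536304 [-0.20281665 -5.22719864  2.40798444]
3 15.65 0.02279367565420531 [-0.50966559 -6.40124453  1.87982492]
4 15.85 0.02260355256371602 [-1.2039525  -4.81078662  2.33544677]
5 16.05 0.0229110991224312 [ 0.95408385 -5.98758682  2.14405713]
```

View pics/v.png

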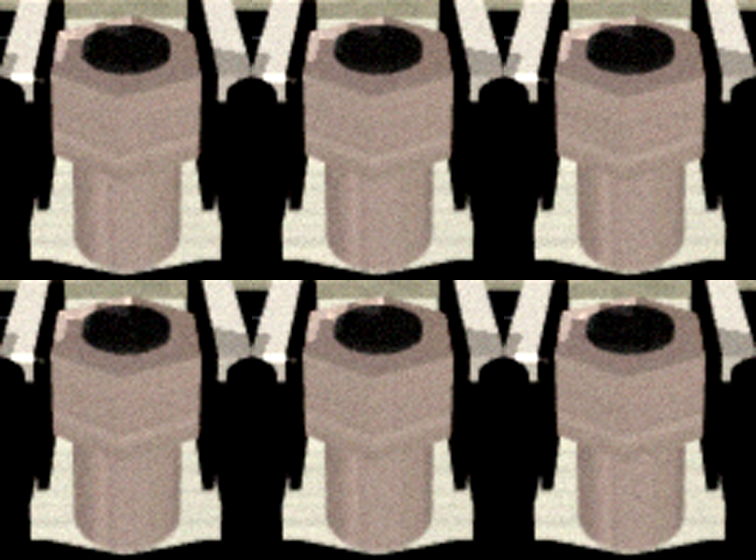

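```bash
python3 look.py z top scene
python3 - <<'E'
import cv2
for v,bs in {"scene":{"pot":(330,200,360,238),"rack":(200,138,222,180)},"top":{"pot":(274,205,304,240),"dish":(372,236,398,264),"rack":(462,166,500,212)}}.items():
    x=cv2.imread(f"pics/a_{v}.png");y=cv2.imread(f"pics/z_{v}.png")
    for n,(u0,v0,u1,v1) in bs.items():
        r=cv2.matchTemplate(y[v0-12:v1+12,u0-12:u1+12],x[v0:v1,u0:u1],cv2.TM_CCOEFF_NORMED); _,mx,_,l=cv2.minMaxLoc(r);print(v,n,round(mx,3),l[0]-12,l[1]-12)
E
```

```text
16.25 [ 0.54573898 -0.14176583  0.06259284] [ 3.14062810e+00 -4.02604121e-04  1.02360975e-01] 0.02278240600940275 [-0.76711794 -4.62097818  2.52239775]
scene pot 0.999 0 0
scene rack 0.994 0 0
top pot 0.998 0 0
top dish 0.444 5 0
top rack 0.168 0 -1
```

View pics/z_top.png

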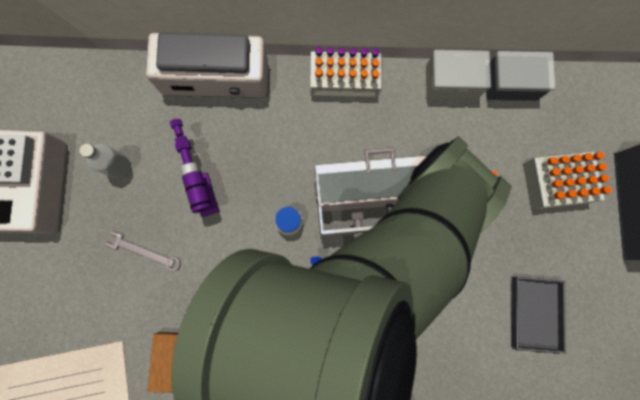

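```bash
python3 -c "
from workcell import bot
print(bot.job_done(), bot.observe()['grip_width'])"
```

```text
the job is handed in; nothing more can be done
the job is handed in; nothing more can be done
```

I flipped the guard right over by its bar, and the pictures show it lying underside up on the housing. The gripper then went down into the gap and took hold of the bolt head in line with the grey nut-runner. I handed the job in at about 16 s, still holding it at 70 N.

**Grip:** My first grip caught the head about 13° off its flats and seemed to creep slightly. I opened, timed the bolt's rotation and closed again when the flats faced the pads. For the last second before hand-in the head did not turn in six wrist pictures. The opening held steady at about 22.8 mm and the wrist force was about 6 N.

**Forces:** The highest wrist force I read was about 31 N, while swinging the guard, when my arc was slightly too tight. I corrected the arc after that.

**Pot, rack and dish:** In the last scene picture, the pot and rack showed no shift. The final top-camera check of the rack and dish failed because the arm covered them. I last saw the dish in its place just before going down into the gap, and nothing came near it after that.

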